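# Hang a polished ball spindle on the retracting hook

## Robot

A 6-joint arm with a two-finger parallel gripper is mounted at the origin on the work surface. World frame = base frame: x ahead of the robot, y to its left, z up, the work surface at z = 0. Lengths are in m, angles in rad, forces in N, time in s.
With the tool pointing down it reaches from about 0.25 to 0.725 m from the base axis. Payload 4 kg.
Tool frame: the origin (TCP) lies at the very end of the fingers, on their centre line; the grasp point (between the pads) lies 19 mm behind it; y points along the fingers, z is the direction in which the jaws open and shut, and the axes are right-handed (so a half turn about y gives the same grasp; the last joint's range is limited). The gripper opens to 85 mm and grips with 20 to 120 N. Pads are 22 mm wide; open, the fingers measure 114 mm over their backs; the gripper's body (76 mm by 85 mm) begins 54 mm behind the grasp point. The pads swing forward as they close: fully open they stand 13 mm farther back than shut.
Start: joints at [-1.204, 0.241, 0.005, 1.335, 0, 1.571], TCP at [0.179, -0.467, 0.231] pointing down, gripper open.
Joint ranges: [-2.72, 2.72], [-1.05, 1.87], [-1.09, 1.28], [-1.99, 2.15], [-1.42, 1.44], [-3.14, 3.14]. Speed limits (rad/s): [2.79, 2.79, 3.14, 3.14, 3.14, 3.14].

## Interface

Orientations are given as a unit quaternion [x, y, z, w].
In Python, from workcell import bot gives the robot as it stands. The module is installed in compiled form; this text tells all that it offers.
- The arm moves only by the tool move_arm, never from a script. Its argument "increments" is a list of rows, each an object with "grip": the closure, from 0 (fully open) to 1 (shut); "linear": the shift along the tool's x, y, z scaled (see below), a list of three; "twist": the turn about the tool's y scaled (see below). A call has exactly 5 rows; each row shifts and turns the pose as measured when the row begins, along the tool's axes as they then stand; what a row does not reach is not made up. The controller multiplies each number of a shift by 0.2 m and each number of a turn by 2 rad. A row lasts 1/10 s, in which the tool goes at most 50 mm and 8.59 degrees, less where a joint would pass 70% of its speed; a pose out of reach is approached as far as the arm can. A call with a number of a shift or a turn outside -1 to 1 is refused whole. A call with a gripper value outside its range is refused whole. The fingers move at their own pace and stop on an object; the grip force is fixed at half the most. Time passes only in rows, so rows that do not move let the fingers close, or fill a call up. It gives the time, the measured TCP pose, the force and the opening at its end, in the units of the state.
- bot.get_obs(): the state, without advancing time (a new reading comes with each control period).
- bot.camera(name): name is "side" or "top"; returns (picture, depth): 420x560x3 uint8, blue, green, red; 420x560 float32, m along the optical axis (not along the pixel's ray), 0 where there is no reading.
- bot.camera_params(name): a dict with "camera_matrix" (3x3 intrinsics, pixels), "rvec" (rotation vector, rad) and "tvec" (3), from world to camera coordinates, as OpenCV has them. Camera axes: x right, y down, z forward; pixel columns grow to the right and rows downward; lengths in m; the calibration is good to about 2 mm. A picture is of the moment at which its call begins. camera_params takes no time and is no camera call.
- bot.job_done(): hands the job in, once; it reports no verdict.
The state is a dict: "clock": time; "joint_pos": joint angles; "joint_vel": joint speeds; "tau": joint torques, N m; "eef_pos": TCP position; "tool_rot": TCP orientation; "ft_force": force on the tool from outside, world axes, zero at the start; "ft_torque": the same for the moment, N m; "grip_width": finger opening in m.
Only numpy, scipy, OpenCV 4.12 (cv2) and the standard library are available. Lean on these libraries where they do the work, as an engineer would, in place of code of your own. Each camera call takes 0.05 s, during which the arm holds its last target. There are 200 camera calls.

## Task

Pull the sprung retracting hook down by its red knob, swing it into the yellow lifting eye of the bright ball spindle, and ease it up until the spring alone carries the spindle, hanging still and clear of its stand. The eye's height is not exactly known: feel for it gently. Never push the spindle askew in its stand or let the hook fly up, keep your gripper off the freshly polished spindle and its eye, and leave everything else alone.

Things in the scene. Friction and masses are not known exactly. Their poses are not given: they have to be found in the camera images.
- balancer: the fixed retracting-hook station: grey 130 mm square foot, upright steel post 32 mm across and 410 mm high, green round spring drum on top. Origin: on the post's axis, on the table. At yaw 0 its front is towards the robot (-x).
- swing (a joint): turn of arm and hook about the post's axis, rad. At 0 the arm points along the station's -x; growing turns it counter-clockwise seen from above (hook moves towards the station's -y). Range -0.75 to 0.75; stays where it is left (light friction). Hook and knob run on an arc of 220 mm radius about the post. Hook yaw = station yaw + swing.
- carriage (a joint): how far arm, knob and hook (one rigid part, always upright) are pulled down the post, m: 0 at the upper stop, 0.18 at the lower. The spring pulls up with 3.2 N at 0, growing by 40 N per m (9.6 N at 0.16), with 0.2 N friction. Let go without load it flies up; it must never rise faster than 0.12 m/s.
- knob (a point): point to grip, on the upright axis of the red knob (22 mm across, 53 mm tall) that stands on the flat arm (14 mm wide, 12 mm thick, running from here to the post). The point lies 27 mm above the arm's upper face, 26 mm below the knob's top and 74 mm straight above the origin of hook.
- hook: steel J hook of 7 mm wire, straight below the knob. Origin: middle of the upper face of its bottom, where the eye's bar rests. Lowest point 7 mm below the origin, arm's lower face 35 mm above it. Shank on its +y side, 8.5 to 15.5 mm out; open to its -y: it enters the eye moving along -y (swing growing).
- hook_tip (a point): the hook's rounded tip: the centre of its end, 11 mm to the -y side and 5 mm above the hook's origin, radius 3.5 mm (so its top is 8.5 mm above that origin).
- spindle: bright turned steel ball spindle, loose, 0.42 to 0.68 kg with its eye (not known which), upright in its stand. Origin: centre of its underside, 10 mm above the table at the start. Tapered peg 0 to 14 mm, flange 38 mm across, ball 48 mm across centred 48 mm up, boss 26 mm across up to 84 mm. Never press on it with 20 N or tip it over 0.12 rad in the stand.
- boss (a point): centre of the boss's top face, 84 mm above the spindle's origin. A yellow eye stands above it in the spindle's x-z plane: closed frame 48 mm wide (x), 34 mm high, 6 mm thick (y), bars 6 mm, hole 36 x 22 mm. Its flat stem (20 x 6 mm) is set anew each time, unmeasured: the eye's top is 34 to 64 mm above this point, hole centre 17 mm below the eye's top. It is rigid.
- stand: fixed dark wooden block, 90 x 90 x 10 mm, with a raised socket 34 mm across, 14 mm deep, holding the spindle's peg with some 2 mm play. Origin: centre of the underside. The eye stands within 5 mm of the hook's arc and square to it within 0.35 rad; at the start the hook is 100 to 180 mm from it, its open side towards it.
- grinder: loose green angle grinder lying on the table, about 290 x 104 x 63 mm; bystander, leave alone
- paste: loose jar of polishing paste with a blue cap, 64 mm across, 70 mm high; bystander
- brush: loose hand brush lying on the table; bystander
- wrench: loose steel wrench lying on the table; bystander
- disc: loose brown abrasive disc, 100 mm across, 12 mm thick, lying flat; bystander
- compound_bar: loose reddish bar of polishing compound, 90 x 35 x 30 mm; bystander
- dull_spindle: loose dark, unpolished ball spindle without a lifting eye, 84 mm high, in a second dark wooden stand; bystander, leave alone. Origin: centre of its underside
There are look-alikes about, which are no part of the job. Leave any pink look-alike of the spindle alone.

How it is judged:
On the way, in this order (a step that is already met when the one before it is completed fails the run):
1. the hook is pulled down at least 80 mm while the spindle stays in its stand (value of joint carriage above 0.08 m and distance of spindle from where it was at the start of the episode below 0.012 m), for 0.2 s.
2. the hook in the eye has begun to lift the spindle: raised 3 to 16 mm in its stand, the hook carrying more than 1 N and within 18 mm (x) and 14 mm (y) of the spindle's axis (x of hook in the frame of spindle between -0.018 and 0.018 m and y of hook in the frame of spindle between -0.014 and 0.014 m and z of spindle in the frame of stand between 0.013 and 0.026 m and contact force between hook and spindle above 1 N), for 0.04 s.
At the end, for the whole second after the job is handed in: The spindle hangs still by its eye on the hook, held by the spring alone: hook within 18 mm (x) and 14 mm (y) of the spindle's axis and carrying over 2 N; spindle raised 18 mm or more, clear of the stand, tilted under 0.35 rad, slower than 0.08 m/s; carriage slower than 0.03 m/s (x of hook in the frame of spindle between -0.018 and 0.018 m and y of hook in the frame of spindle between -0.014 and 0.014 m and z of spindle in the frame of stand above 0.028 m and contact force between spindle and stand below 0.1 N and contact force between hook and spindle above 2 N and angle between spindle's own z axis and vertical below 0.35 rad and linear speed of spindle below 0.08 m/s and velocity of joint carriage between -0.03 and 0.03 m/s); the robot touches nothing.
It fails at once if the hook flies up: carriage rising faster than 0.12 m/s (velocity of joint carriage below -0.12 m/s).
It fails at once if hook and spindle (with its eye) pressed together with more than 20 N (contact force between hook and spindle above 20 N).
It fails at once if the gripper or arm touches the polished spindle or its eye (contact force between any of the fingers, the arm and spindle above 0.5 N).
It fails at once if the spindle is tipped by more than 0.12 rad (7 degrees) while standing in its stand (raised less than 4 mm) (angle between spindle's own z axis and vertical above 0.12 rad and z of spindle in the frame of stand below 0.014 m).
It fails at once if a bystander is moved by more than 20 mm (distance of any of grinder, paste, brush, wrench, disc, compound_bar, dull_spindle from where it was at the start of the episode above 0.02 m).
It also fails if it takes over 58 s, if anything falls off the work surface, if the arm or the gripper's body presses on something with over 40 N, if the wrist force passes 120 N, or if a joint passes its speed limit or range.

## Working session

There is one attempt and no reset: what is moved stays moved. The work goes in short steps, Python scripts to look and compute and a tool call to move; the robot and the scene stay as the last step left them, time stands still between calls to the robot, and variables do not carry over. Pictures are saved under pics/ and viewed, about 8 in all and at most 12, crops included, and the job is handed in when it is done.

Besides the shell and the picture viewer there is one more tool, called as a command line: name --argument value ..., lists and objects as JSON in quotes. move_arm: Moves the arm, as the interface text tells. Its arguments: {"type":"object","properties":{"increments":{"type":"array"}},"required":["increments"]}

```bash
mkdir -p pics
cat > h.py <<'E'
from workcell import bot
import numpy as np, cv2
def cam(n):
    im,d=bot.camera(n);p=bot.camera_params(n)
    R=cv2.Rodrigues(np.array(p["rvec"],float))[0];return im,d,np.array(p["camera_matrix"]),R,np.array(p["tvec"],float).ravel()
def cloud(d,K,R,t):
    v,u=np.mgrid[:d.shape[0],:d.shape[1]]
    c=np.stack([(u-K[0,2])/K[0,0]*d,(v-K[1,2])/K[1,1]*d,d],-1)
    return (c-t)@R
E
python3 - <<'E'
from h import *
for n in("top","side"):
    im,d,K,R,t=cam(n);cv2.imwrite(f"pics/{n}0.png",im);np.savez(f"{n}0.npz",im=im,d=d,K=K,R=R,t=t);print(n,-R.T@t,R[2])
print(bot.get_obs())
E
```

```text
top [0.28328948 0.00198031 1.64140504] [ 0.18763186  0.00492421 -0.98222708]
side [0.35318071 0.79378663 0.98555855] [ 0.18450129 -0.70554469 -0.68422654]
{'clock': 0.1, 'joint_pos': array([-1.20401566e+00,  2.41351229e-01,  3.86232510e-03,  1.33518755e+00,
       -8.53656450e-07,  1.57080443e+00]), 'joint_vel': array([ 0.00077844, -0.00209417,  0.00305954,  0.00045133, -0.00102803,
       -0.00132669]), 'tau': array([ 2.71006029e-04, -3.73136616e+01,  2.53010809e+01,  1.08266092e-02,
        3.30533408e-05,  1.93785660e-06]), 'eef_pos': array([ 0.17910527, -0.46622144,  0.23049647]), 'tool_rot': array([-0.12906954,  0.6959031 , -0.69459605,  0.12882649]), 'ft_force': array([-0.35262784,  0.14652545, -0.53373922]), 'ft_torque': array([-0.02027857,  0.02683278,  0.02632179]), 'grip_width': 0.08553373315564995}
```

View pics/top0.png

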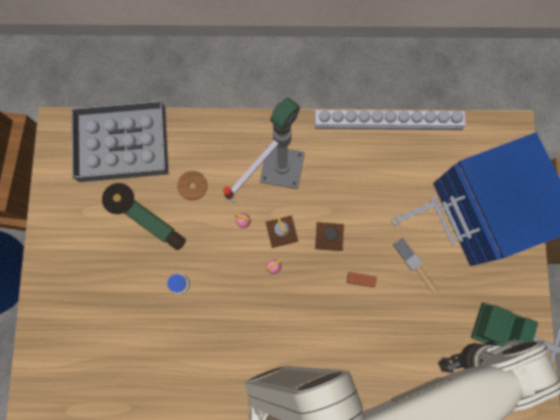

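View pics/side0.png

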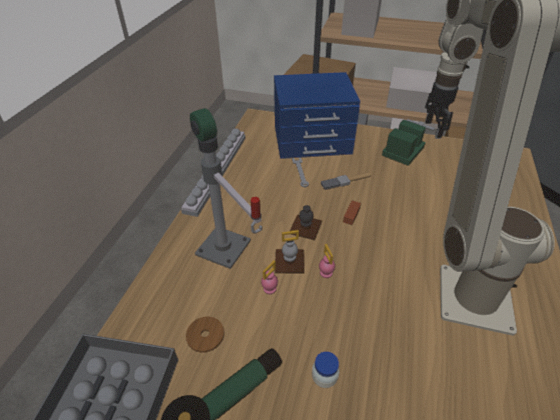

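Run:
```python
from h import *
crops=[]
for n,(u0,u1,v0,v1) in {"top":(200,360,160,290),"side":(180,350,180,300)}.items():
    z=np.load(n+"0.npz");im,d,K,R,t=[z[k] for k in("im","d","K","R","t")];P=cloud(d,K,R,t)
    c=cv2.resize(im[v0:v1,u0:u1],(560,440),interpolation=cv2.INTER_CUBIC);crops.append(c)
    hsv=cv2.cvtColor(im,cv2.COLOR_BGR2HSV);H,S,V=cv2.split(hsv)
    box=np.zeros(d.shape,bool);box[v0:v1,u0:u1]=1
    for nm,m in dict(red=((H<6)|(H>174))&(S>170)&(V>90),yel=(H>15)&(H<32)&(S>150)&(V>140),pink=(H>150)&(H<176)&(S>60)&(V>120),dark=(V<75)).items():
        m=(m&box).astype(np.uint8);k,l,s,ce=cv2.connectedComponentsWithStats(m)
        for i in range(1,k):
            if s[i,4]>=10:
                q=P[(l==i)&(d>0)];print(n,nm,s[i],ce[i].round(1),"med",np.median(q,0).round(3),"lo",np.percentile(q,3,axis=0).round(3),"hi",np.percentile(q,97,axis=0).round(3))
    # post + drum, foot
    m=(P[...,2]>.1)&(P[...,2]<.27)&box&(d>0); 
cv2.imwrite("pics/crop.png",np.vstack([np.hstack(crops)])[:, :] if 0 else cv2.resize(np.hstack(crops),(800,314)))
```

```text
top red [224 188   6   7  30] [226.9 190.6] med [0.591 0.148 0.371] lo [0.584 0.143 0.364] hi [0.598 0.154 0.374]
top yel [236 214   6   4  10] [238.2 215.7] med [0.576 0.143 0.114] lo [0.571 0.133 0.088] hi [0.579 0.148 0.12 ]
top pink [237 219  11   8  57] [241.5 222.8] med [0.56  0.135 0.066] lo [0.552 0.12  0.055] hi [0.572 0.15  0.086]
top pink [268 260   7   5  16] [270.8 261.6] med [0.438 0.041 0.068] lo [0.432 0.032 0.063] hi [0.444 0.05  0.089]
top pink [270 265  10   8  48] [274.8 268.9] med [0.416 0.028 0.066] lo [0.408 0.015 0.056] hi [0.428 0.042 0.087]
top dark [324 231  14  10  54] [331.5 236.5] med [ 0.517 -0.15   0.071] lo [ 0.509 -0.165  0.06 ] hi [ 0.534 -0.126  0.082]
side red [251 197   8   7  43] [254.5 199.8] med [0.591 0.154 0.373] lo [0.584 0.144 0.369] hi [0.6   0.161 0.375]
side yel [282 231  16   3  19] [289.2 231.6] med [0.546 0.007 0.137] lo [ 0.526 -0.112  0.001] hi [0.587 0.019 0.139]
side yel [285 237  11   3  15] [290.1 238.1] med [0.546 0.007 0.107] lo [ 0.531 -0.054  0.047] hi [0.557 0.015 0.111]
side yel [325 244   7  12  23] [328.  248.9] med [0.
[... 1263 characters left out ...]
[243 237   4   4  12] [244.3 238.8] med [ 0.702 -0.029  0.02 ] lo [ 0.697 -0.037  0.015] hi [ 0.707 -0.025  0.023]
side dark [229 240  21  28  35] [239.3 253.9] med [0.699 0.032 0.014] lo [ 0.688 -0.03   0.011] hi [0.709 0.083 0.018]
side dark [215 243  17   8  65] [223.2 247.4] med [0.749 0.031 0.027] lo [0.734 0.011 0.017] hi [0.775 0.036 0.036]
side dark [199 248   4   5  15] [200.5 250.1] med [0.817 0.053 0.02 ] lo [0.812 0.043 0.015] hi [0.825 0.057 0.023]
side dark [276 250  28  23 457] [290.3 262.9] med [0.53  0.024 0.012] lo [ 0.499 -0.029  0.008] hi [0.586 0.057 0.023]
side dark [227 259   4   4  13] [228.4 260.6] med [0.719 0.068 0.021] lo [0.714 0.062 0.018] hi [0.724 0.074 0.022]
```

View pics/crop.png

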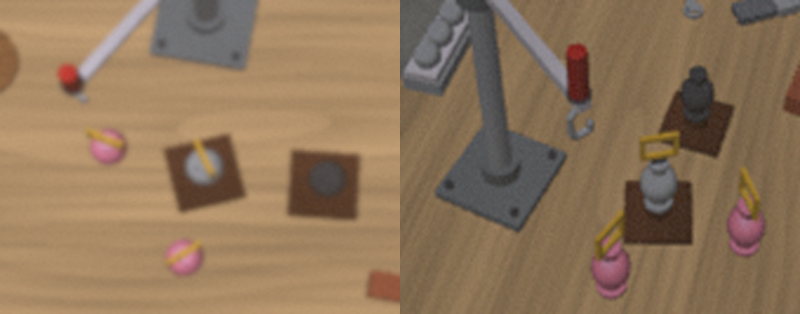

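Run:
```python
from h import *
from scipy.optimize import least_squares as LS
D={};
for n in("top","side"):
    z=np.load(n+"0.npz");im,d,K,R,t=[z[k] for k in("im","d","K","R","t")];P=cloud(d,K,R,t)
    hsv=cv2.cvtColor(im,cv2.COLOR_BGR2HSV);H,S,V=cv2.split(hsv);ok=d>0
    def near(x,y,r,z0,z1): return ok&(np.hypot(P[...,0]-x,P[...,1]-y)<r)&(P[...,2]>z0)&(P[...,2]<z1)
    D[n]=dict(knob=P[near(.59,.153,.03,.325,.368)&((H<8)|(H>172))&(S>120)],
      ktop=P[near(.59,.153,.025,.36,.39)&((H<8)|(H>172))&(S>120)],
      post=P[near(.765,.02,.04,.06,.26)],foot=P[near(.765,.02,.1,.008,.03)],
      ball=P[near(.54,.012,.04,.045,.09)&(S<70)],eye=P[near(.546,.007,.04,.1,.16)&(H>12)&(H<35)&(S>90)],
      stand=P[near(.54,.012,.07,.005,.016)&(V<110)])
for n in D:
  for k,q in D[n].items():
    print(n,k,len(q),q.mean(0).round(4) if len(q) else'', q.std(0).round(4) if len(q) else '', end=' ')
    if len(q)<6: print();continue
    if k in("knob","post"):
        r={"knob":.011,"post":.016}[k]
        s=LS(lambda p:np.hypot(q[:,0]-p[0],q[:,1]-p[1])-r,q.mean(0)[:2]+[0,-.01],loss="soft_l1",f_scale=.002);print("axis",s.x.round(4))
    elif k=="ball":
        s=LS(lambda p:np.linalg.norm(q-p,axis=1)-.024,[*q.mean(0)[:2],.058],loss="soft_l1",f_scale=.002);print("c",s.x.round(4))
    elif k in("foot","stand"):
        h=np.median(q[:,2]);g=q[abs(q[:,2]-h)<.006];b=cv2.minAreaRect((g[:,:2]*1000).astype(np.float32));print("z",h.round(4),b)
    elif k=="ktop": print("z hi",np.percentile(q[:,2],[50,80,95]).round(4))
    else:
        g=q; l=cv2.fitLine(g[:,:2].astype(np.float32),cv2.DIST_HUBER,0,.002,.01).ravel();u=(g[:,:2]-l[2:])@l[:2];print("line",l.round(4),"ang",np.arctan2(l[1],l[0]).round(3),"ext",np.percentile(u,[3,97]).round(4),"zp",np.percentile(g[:,2],[5,25,50,75,95]).round(4))
```

```text
top knob 24 [0.5874 0.148  0.3544] [0.0055 0.0049 0.0099] axis [0.5943 0.1486]
top ktop 50 [0.592  0.1492 0.3705] [0.0052 0.0052 0.0026] z hi [0.3705 0.3727 0.3746]
top post 202 [0.7514 0.0082 0.1607] [0.0041 0.0092 0.0554] axis [0.7638 0.0084]
top foot 1079 [0.7516 0.0057 0.015 ] [0.0367 0.0414 0.0039] z 0.0147 ((756.543701171875, 13.367149353027344), (150.93417358398438, 172.49725341796875), 71.60857391357422)
top ball 104 [0.5399 0.0085 0.0719] [0.0117 0.014  0.006 ] c [0.5464 0.0085 0.0592]
top eye 41 [0.545  0.0088 0.128 ] [0.013  0.0063 0.0107] line [0.9049 0.4257 0.5466 0.01  ] ang 0.44 ext [-0.0251  0.0204] zp [0.1073 0.127  0.1316 0.135  0.1401]
top stand 380 [0.5373 0.0096 0.0103] [0.0258 0.0273 0.0028] z 0.0105 ((543.6480102539062, 8.816837310791016), (84.01580810546875, 83.07615661621094), 14.581043243408203)
side knob 114 [0.5892 0.1585 0.3472] [0.0052 0.0025 0.0125] axis [0.5918 0.1495]
side ktop 73 [0.5907 0.1547 0.3698] [0.0054 0.0053 0.0039] z hi [0.3712 0.373  0.3743]
side post 543 [0.7547 0.0201 0.1657] [0.0081 0.0052 0.0575] axis [0.7607 0.0088]
side foot 1072 [0.7537 0.0232 0.0156] [0.0405 0.0373 0.003 ] z 0.0153 ((759.2772827148438, 10.026283264160156), (133.38345336914062, 132.80551147460938), 79.2356948852539)
side ball 167 [0.54   0.0218 0.0705] [0.012  0.0079 0.0087] c [0.5427 0.0085 0.0598]
side eye 121 [0.5425 0.0103 0.1214] [0.0141 0.0072 0.0133] line [0.9033 0.4291 0.5491 0.0142] ang 0.443 ext [-0.0311  0.0156] zp [0.1034 0.1077 0.1226 0.1346 0.1381]
side stand 503 [0.5401 0.0203 0.0113] [0.0282 0.0253 0.0021] z 0.0113 ((541.8313598632812, 10.220897674560547), (87.99250793457031, 93.82372283935547), 13.877824783325195)
```

Run:
```python
from h import *
for n,w in(("top",(268,300,212,245)),("side",(274,306,224,246))):
    z=np.load(n+"0.npz");im,d,K,R,t=[z[k] for k in("im","d","K","R","t")];P=cloud(d,K,R,t)
    u0,u1,v0,v1=w;c=im[v0:v1,u0:u1];hsv=cv2.cvtColor(c,cv2.COLOR_BGR2HSV)
    m=((hsv[...,0]>12)&(hsv[...,0]<35)&(hsv[...,1]>(95 if n=='top' else 115))).astype(np.uint8)
    print(n);print("\n".join(f"{v0+i} "+"".join(".#"[x] for x in r) for i,r in enumerate(m)))
    C=-R.T@t
    v,u=np.nonzero(m);v+=v0;u+=u0
    k=(P[v,u,2]>.126)&(P[v,u,2]<.15) 
    if n=="side": k=v<=233
    ray=np.stack([(u-K[0,2])/K[0,0],(v-K[1,2])/K[1,1],np.ones(len(u))],1)@R
    q=C+ray*((.136-C[2])/ray[:,2])[:,None];q=q[k]
    l=cv2.fitLine(q[:,:2].astype(np.float32),cv2.DIST_L2,0,.002,.01).ravel();s=(q[:,:2]-l[2:])@l[:2];print(k.sum(),l.round(4),np.arctan2(l[1],l[0]).round(3),s.min(),s.max())
    np.save(n+"eye.npy",np.c_[u,v])
    print("eye 3d depth top rows",[ (vv,P[vv,u[v==vv]].mean(0).round(4).tolist()) for vv in np.unique(v)[:6]])
```

```text
top
212 ################################
213 ################################
214 ################################
215 ################################
216 ################################
217 ####################...#########
218 #################......#########
219 ##############....#.....########
220 ######.#######..........########
221 ##..#...######..........########
222 ..........####...........#######
223 ...........###..........########
224 #...........###..........#######
225 ............###..........#######
226 .............##...........######
227 .............###.........#######
228 ..............###........#######
229 ..............###.........######
230 #..............###.........#####
231 #..............###.........#####
232 #...#...........##........######
233 ##.........................#####
234 ##.........................#####
235 ###........................#####
236 ##..................#.......####
237 ##..................#......#.###
238 ###...................#.....####
239 ###...#........#............####
240 ######.#...............#.....###
241 ####....#..........
[... 969 characters left out ...]
.#.
237 ........###......########......#
238 ........#################.......
239 ........################........
240 ........###########.............
241 ........###.....................
242 ................................
243 ................................
244 ................................
245 ................................
79 [0.8751 0.484  0.5356 0.0033] 0.505 -0.03643674588625292 0.034715385347031634
eye 3d depth top rows [(np.int64(224), [0.5561, -0.1482, 0.0106]), (np.int64(226), [0.571, -0.1319, 0.0131]), (np.int64(227), [0.5552, -0.134, 0.0106]), (np.int64(228), [0.5279, -0.1292, 0.018]), (np.int64(229), [0.5473, -0.126, 0.0112]), (np.int64(230), [0.5536, -0.0948, 0.0361])]
```

```bash
cat >> h.py <<'E'
from scipy.spatial.transform import Rotation as Ro
POST=np.array([.762,.0088])
def plan(p,jawdeg=None,o=None):
    o=o or bot.get_obs();T=Ro.from_quat(o["tool_rot"]).as_matrix()
    v=T.T@(np.array(p)-o["eef_pos"]);a=np.degrees(np.arctan2(T[1,2],T[0,2]))
    print("tcp",o["eef_pos"].round(4),"jaw deg",a.round(2),"ydown",T[:,1].round(3),"j",o["joint_pos"].round(2),"F",o["ft_force"].round(2),"w",round(o["grip_width"],4),"t",round(o["clock"],2))
    print("linear total units",(v/.2).round(3),"mm",(v*1000).round(1))
    if jawdeg is not None:
        e=(jawdeg-a+90)%180-90;print("world turn deg",e.round(1),"twist units total",(-np.radians(e)/2).round(3))
    return o
E
python3 - <<'E'
from h import *
plan([.593,.149,.44],50.4)
print(Ro.from_quat(bot.get_obs()["tool_rot"]).as_matrix().round(3))
E
```

```text
tcp [ 0.1791 -0.4662  0.2305] jaw deg -68.99 ydown [-0.001  0.002 -1.   ] j [-1.2   0.24  0.    1.34 -0.    1.57] F [-0.35  0.15 -0.53] w 0.0855 t 0.1
linear total units [-3.035 -1.044 -2.131] mm [-607.  -208.7 -426.3]
world turn deg -60.6 twist units total 0.529
[[-0.933 -0.001  0.359]
 [-0.359  0.002 -0.933]
 [ 0.    -1.    -0.002]]
```

move_arm --increments '[{"grip":0,"linear":[0,-0.22,0],"twist":-0.07},{"grip":0,"linear":[0,-0.22,0],"twist":-0.07},{"grip":0,"linear":[-0.12,-0.2,-0.1],"twist":-0.07},{"grip":0,"linear":[-0.12,-0.2,-0.1],"twist":-0.07},{"grip":0,"linear":[-0.12,-0.2,-0.1],"twist":-0.07}]'

```text
clock: 0.6
eef_pos: [0.1847, -0.3717, 0.432]
tool_rot: [-0.365, 0.615, -0.594, 0.369]
ft_force: [0.7, -0.8, 0.7]
grip_width: 0.0855
```

```bash
python3 -c "
from h import *
plan([.593,.149,.44],50.4)"
```

```text
tcp [ 0.1847 -0.3717  0.432 ] jaw deg -27.49 ydown [-0.011  0.029 -1.   ] j [-1.11  0.1   0.35  1.85  0.    0.94] F [ 0.74 -0.78  0.7 ] w 0.0855 t 0.6
linear total units [-3.252  0.011  0.608] mm [-650.5    2.3  121.6]
world turn deg 77.9 twist units total -0.68
```

move_arm --increments '[{"grip":0,"linear":[-0.24,0,0.05],"twist":0},{"grip":0,"linear":[-0.24,0,0.05],"twist":0},{"grip":0,"linear":[-0.24,0,0.05],"twist":0},{"grip":0,"linear":[-0.24,0,0.05],"twist":0},{"grip":0,"linear":[-0.24,0,0.05],"twist":0}]'

```text
clock: 1.1
eef_pos: [0.3412, -0.1788, 0.4412]
tool_rot: [-0.362, 0.612, -0.6, 0.366]
ft_force: [1.0, -1.2, -0.8]
grip_width: 0.0853
```

move_arm --increments '[{"grip":0,"linear":[-0.24,0,0.05],"twist":0},{"grip":0,"linear":[-0.24,0,0.05],"twist":0},{"grip":0,"linear":[-0.24,0,0.05],"twist":0},{"grip":0,"linear":[-0.24,0,0.05],"twist":0},{"grip":0,"linear":[0,0,0],"twist":-0.07}]'

```text
clock: 1.6
eef_pos: [0.4701, -0.0189, 0.4403]
tool_rot: [-0.407, 0.584, -0.57, 0.41]
ft_force: [-0.2, -0.9, -1.2]
grip_width: 0.0854
```

move_arm --increments '[{"grip":0,"linear":[0,0,0],"twist":-0.07},{"grip":0,"linear":[0,0,0],"twist":-0.07},{"grip":0,"linear":[0,0,0],"twist":-0.07},{"grip":0,"linear":[0,0,0],"twist":-0.07},{"grip":0,"linear":[0,0,0],"twist":-0.07}]'

```text
clock: 2.1
eef_pos: [0.4711, -0.0153, 0.4361]
tool_rot: [-0.587, 0.4, -0.382, 0.591]
ft_force: [0.0, 0.1, -0.2]
grip_width: 0.0853
```

```bash
python3 -c "
from h import *
plan([.593,.149,.44],50.4)"
```

```text
tcp [ 0.4711 -0.0153  0.4361] jaw deg 22.85 ydown [-0.017  0.019 -1.   ] j [-0.04  0.22  0.5   1.88  0.02  1.13] F [ 0.02  0.09 -0.18] w 0.0853 t 2.1
linear total units [-0.521 -0.014  0.88 ] mm [-104.2   -2.9  176.1]
world turn deg 27.6 twist units total -0.24
```

move_arm --increments '[{"grip":0,"linear":[-0.11,0,0.19],"twist":0},{"grip":0,"linear":[-0.11,0,0.19],"twist":0},{"grip":0,"linear":[-0.11,0,0.19],"twist":0},{"grip":0,"linear":[-0.11,0,0.19],"twist":0},{"grip":0,"linear":[-0.08,0,0.12],"twist":0}]'

```text
clock: 2.6
eef_pos: [0.5943, 0.15, 0.4362]
tool_rot: [-0.587, 0.402, -0.384, 0.589]
ft_force: [-0.4, 0.1, 0.9]
grip_width: 0.0853
```

move_arm --increments '[{"grip":0,"linear":[0,0,0],"twist":-0.065},{"grip":0,"linear":[0,0,0],"twist":-0.065},{"grip":0,"linear":[0,0,0],"twist":-0.065},{"grip":0,"linear":[0,0,0],"twist":-0.045},{"grip":0,"linear":[0,0,0],"twist":0}]'

```text
clock: 3.1
eef_pos: [0.5978, 0.1565, 0.4256]
tool_rot: [-0.667, 0.246, -0.22, 0.668]
ft_force: [-0.9, 0.6, -0.4]
grip_width: 0.0854
```

```bash
python3 -c "
from h import *
plan([.593,.149,.44],50.4)"
```

```text
tcp [0.5978 0.1565 0.4256] jaw deg 51.53 ydown [-0.034  0.013 -0.999] j [0.25 0.62 1.1  2.08 0.02 0.92] F [-0.86  0.63 -0.41] w 0.0854 t 3.1
linear total units [ 0.002 -0.072 -0.045] mm [  0.4 -14.4  -9. ]
world turn deg -1.1 twist units total 0.01
```

move_arm --increments '[{"grip":0,"linear":[0,0,-0.045],"twist":0},{"grip":0,"linear":[0,0.05,0],"twist":0},{"grip":0,"linear":[0,0.05,0],"twist":0},{"grip":0,"linear":[0,0,0],"twist":0},{"grip":0,"linear":[0,0,0],"twist":0}]'

```text
clock: 3.6
eef_pos: [0.5912, 0.1492, 0.4034]
tool_rot: [0.667, -0.25, 0.222, -0.666]
ft_force: [0.2, 0.1, -0.4]
grip_width: 0.0855
```

```bash
python3 -c "
from h import *
plan([.593,.149,.334],50.4)
im,d,K,R,t=cam('side');cv2.imwrite('pics/s1.png',cv2.resize(im[100:270,180:350],(680,680))[:600])"
```

```text
tcp [0.5912 0.1492 0.4034] jaw deg 50.96 ydown [-0.037  0.013 -0.999] j [0.24 0.56 0.93 1.97 0.02 0.92] F [ 0.17  0.09 -0.4 ] w 0.0855 t 3.6
linear total units [0.021 0.346 0.01 ] mm [ 4.1 69.2  1.9]
world turn deg -0.6 twist units total 0.005
```

View pics/s1.png

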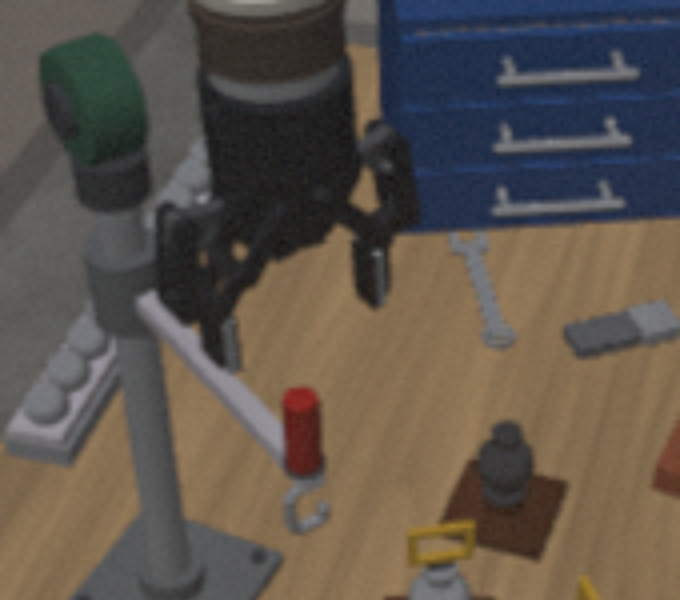

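move_arm --increments '[{"grip":0,"linear":[0.005,0.1,0],"twist":0},{"grip":0,"linear":[0.005,0.1,0],"twist":0},{"grip":0,"linear":[0,0.1,0],"twist":0},{"grip":0,"linear":[0,0,0],"twist":0},{"grip":0,"linear":[0,0,0],"twist":0}]'

```text
clock: 4.15
eef_pos: [0.5922, 0.1491, 0.3448]
tool_rot: [-0.665, 0.249, -0.225, 0.667]
ft_force: [-0.6, -0.1, 0.4]
grip_width: 0.0856
```

```bash
python3 -c "
from h import *
plan([.593,.149,.334],50.4)"
```

```text
tcp [0.5922 0.1491 0.3448] jaw deg 50.8 ydown [-0.032  0.014 -0.999] j [0.24 0.5  0.68 1.78 0.02 0.92] F [-0.61 -0.09  0.41] w 0.0856 t 4.15
linear total units [0.005 0.054 0.003] mm [ 1.1 10.8  0.5]
world turn deg -0.4 twist units total 0.003
```

move_arm --increments '[{"grip":0,"linear":[0.005,0.04,0],"twist":0},{"grip":0.6,"linear":[0,0,0],"twist":0},{"grip":1,"linear":[0,0,0],"twist":0},{"grip":1,"linear":[0,0,0],"twist":0},{"grip":1,"linear":[0,0,0],"twist":0}]'

```text
clock: 4.65
eef_pos: [0.5947, 0.149, 0.3402]
tool_rot: [-0.664, 0.248, -0.227, 0.668]
ft_force: [-0.5, -0.1, -0.6]
grip_width: 0.0282
```

move_arm --increments '[{"grip":1,"linear":[0,0,0],"twist":0},{"grip":1,"linear":[0,0,0],"twist":0},{"grip":1,"linear":[0,0,0],"twist":0},{"grip":1,"linear":[0,0,0],"twist":0},{"grip":1,"linear":[0,0,0],"twist":0}]'

```text
clock: 5.15
eef_pos: [0.5948, 0.1491, 0.3406]
tool_rot: [-0.664, 0.247, -0.227, 0.668]
ft_force: [0.7, -0.5, -1.1]
grip_width: 0.0203
```

```bash
python3 -c "
from h import *
plan([.593,.149,.18],50.4)"
```

```text
tcp [0.5948 0.1491 0.3406] jaw deg 50.76 ydown [-0.025  0.016 -1.   ] j [0.24 0.5  0.66 1.75 0.02 0.92] F [ 0.68 -0.46 -1.06] w 0.0203 t 5.15
linear total units [ 0.017  0.803 -0.003] mm [  3.3 160.6  -0.7]
world turn deg -0.4 twist units total 0.003
```

move_arm --increments '[{"grip":1,"linear":[0,0.04,0],"twist":0},{"grip":1,"linear":[0,0.05,0],"twist":0},{"grip":1,"linear":[0,0.06,0],"twist":0},{"grip":1,"linear":[0,0.06,0],"twist":0},{"grip":1,"linear":[0,0.06,0],"twist":0}]'

```text
clock: 5.65
eef_pos: [0.5954, 0.1494, 0.2903]
tool_rot: [-0.662, 0.244, -0.232, 0.67]
ft_force: [0.3, -0.0, 5.8]
grip_width: 0.0201
```

```bash
python3 -c "
from h import *
plan([.5948,.1491,.23],50.4)
im,d,K,R,t=cam('side');cv2.imwrite('pics/s2.png',cv2.resize(im[150:300,200:350],(600,600)))"
```

```text
tcp [0.5954 0.1494 0.2903] jaw deg 50.71 ydown [-0.012  0.017 -1.   ] j [0.24 0.48 0.5  1.6  0.02 0.92] F [ 0.34 -0.01  5.76] w 0.0201 t 5.65
linear total units [ 0.005  0.302 -0.005] mm [ 1.  60.3 -0.9]
world turn deg -0.3 twist units total 0.003
```

View pics/s2.png

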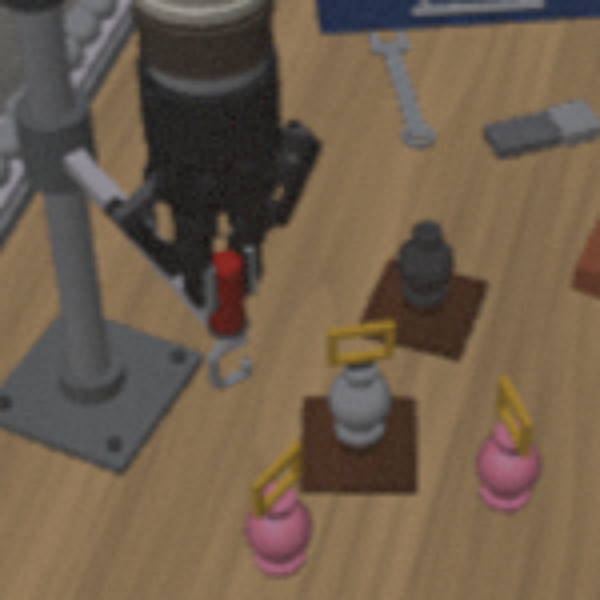

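move_arm --increments '[{"grip":1,"linear":[0,0.06,0],"twist":0},{"grip":1,"linear":[0,0.06,0],"twist":0},{"grip":1,"linear":[0,0.06,0],"twist":0},{"grip":1,"linear":[0,0.06,0],"twist":0},{"grip":1,"linear":[0,0.03,0],"twist":0}]'

```text
clock: 6.2
eef_pos: [0.5953, 0.1492, 0.2391]
tool_rot: [-0.661, 0.241, -0.235, 0.671]
ft_force: [-0.6, -0.7, 7.4]
grip_width: 0.0205
```

```bash
cat >> h.py <<'E'
C0=(.5948-.762,.1491-.0088)
def arc(deg,z,o=None):
    r=np.hypot(*C0) ;a=np.radians(deg);p=POST+r*np.array([np.cos(a),np.sin(a)])
    o=o or bot.get_obs();e=o["eef_pos"];print("r",np.hypot(*(e[:2]-POST)).round(4),"ang now",np.degrees(np.arctan2(*(e[:2]-POST)[::-1])).round(2),"->",deg)
    return plan([*p,z],deg-90,o)
E
python3 -c "
from h import *
arc(150,.238);arc(165,.238)"
```

```text
r 0.2179 ang now 139.89 -> 150
tcp [0.5953 0.1492 0.2391] jaw deg 50.67 ydown [-0.004  0.016 -1.   ] j [0.24 0.47 0.36 1.46 0.02 0.92] F [-0.58 -0.69  7.38] w 0.0205 t 6.2
linear total units [ 0.013  0.003 -0.192] mm [  2.5   0.7 -38.4]
world turn deg 9.3 twist units total -0.081
r 0.2179 ang now 139.89 -> 165
tcp [0.5953 0.1492 0.2391] jaw deg 50.67 ydown [-0.004  0.016 -1.   ] j [0.24 0.47 0.36 1.46 0.02 0.92] F [-0.58 -0.69  7.38] w 0.0205 t 6.2
linear total units [ 0.095 -0.    -0.464] mm [ 19.   -0.1 -92.9]
world turn deg 24.3 twist units total -0.212
```

move_arm --increments '[{"grip":1,"linear":[0.001,0,-0.04],"twist":-0.018},{"grip":1,"linear":[0.003,0,-0.077],"twist":-0.035},{"grip":1,"linear":[0.003,0,-0.077],"twist":-0.035},{"grip":1,"linear":[0.003,0,-0.077],"twist":-0.035},{"grip":1,"linear":[0.003,0,-0.077],"twist":-0.035}]'

```text
clock: 6.7
eef_pos: [0.5596, 0.0877, 0.2419]
tool_rot: [-0.691, 0.126, -0.125, 0.7]
ft_force: [0.4, -0.1, 7.4]
grip_width: 0.0205
```

```bash
python3 -c "
from h import *
arc(165,.238)"
```

```text
r 0.2173 ang now 158.72 -> 165
tcp [0.5596 0.0877 0.2419] jaw deg 69.59 ydown [ 0.     0.013 -1.   ] j [0.15 0.37 0.21 1.41 0.01 0.5 ] F [ 0.35 -0.1   7.43] w 0.0205 t 6.7
linear total units [-0.     0.018 -0.12 ] mm [ -0.    3.6 -23.9]
world turn deg 5.4 twist units total -0.047
```

move_arm --increments '[{"grip":1,"linear":[0.001,0,-0.055],"twist":-0.022},{"grip":1,"linear":[0.001,0,-0.045],"twist":-0.02},{"grip":1,"linear":[0,0.06,0],"twist":0},{"grip":1,"linear":[0,0.06,0],"twist":0},{"grip":1,"linear":[0,0.06,0],"twist":0}]'

```text
clock: 7.2
eef_pos: [0.553, 0.0662, 0.2142]
tool_rot: [-0.696, 0.091, -0.098, 0.705]
ft_force: [-2.0, 0.7, 8.6]
grip_width: 0.0201
```

```bash
python3 -c "
from h import *
arc(165,.188)"
```

```text
r 0.2167 ang now 164.64 -> 165
tcp [0.553  0.0662 0.2142] jaw deg 74.6 ydown [ 0.012  0.012 -1.   ] j [0.11 0.35 0.11 1.32 0.01 0.38] F [-1.98  0.68  8.57] w 0.0201 t 7.2
linear total units [-0.009  0.131 -0.009] mm [-1.8 26.1 -1.7]
world turn deg 0.4 twist units total -0.003
```

move_arm --increments '[{"grip":1,"linear":[-0.006,0.05,0],"twist":0},{"grip":1,"linear":[0,0.05,0],"twist":0},{"grip":1,"linear":[0,0.03,0],"twist":0},{"grip":1,"linear":[0,0,0],"twist":0},{"grip":1,"linear":[0,0,0],"twist":0}]'

```text
clock: 7.7
eef_pos: [0.5532, 0.066, 0.1939]
tool_rot: [-0.696, 0.088, -0.102, 0.705]
ft_force: [-1.9, 0.6, 9.5]
grip_width: 0.0204
```

```bash
python3 -c "
from h import *
arc(175,.188)
for n,(u0,u1,v0,v1) in dict(side=(240,340,200,275)).items():
    im,d,K,R,t=cam(n);cv2.imwrite('pics/s3.png',cv2.resize(im[v0:v1,u0:u1],(800,600),interpolation=cv2.INTER_CUBIC))
    np.savez('side3.npz',im=im,d=d,K=K,R=R,t=t)
im,d,K,R,t=cam('top');np.savez('top3.npz',im=im,d=d,K=K,R=R,t=t)"
```

```text
r 0.2165 ang now 164.68 -> 175
tcp [0.5532 0.066  0.1939] jaw deg 74.63 ydown [ 0.021  0.009 -1.   ] j [0.12 0.35 0.06 1.26 0.01 0.38] F [-1.91  0.58  9.53] w 0.0204 t 7.7
linear total units [ 0.009  0.027 -0.196] mm [  1.7   5.4 -39.2]
world turn deg 10.4 twist units total -0.09
```

View pics/s3.png

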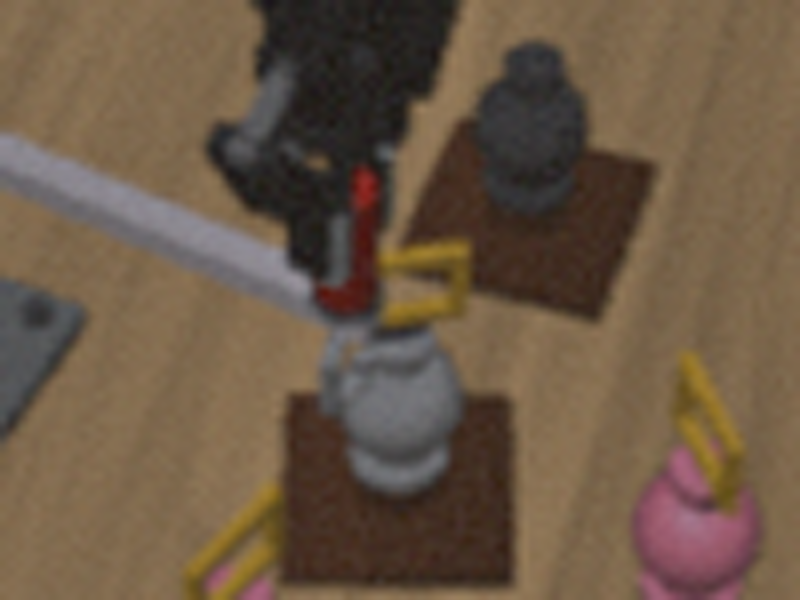

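Run:
```python
from h import *
for n in("top3","side3"):
    z=np.load(n+".npz");im,d,K,R,t=[z[k] for k in("im","d","K","R","t")];P=cloud(d,K,R,t)
    H,S,V=cv2.split(cv2.cvtColor(im,cv2.COLOR_BGR2HSV));ok=d>0
    m=ok&(np.hypot(P[...,0]-.552,P[...,1]-.067)<.03)&(P[...,2]>.15)&((H<8)|(H>172))&(S>120);q=P[m]
    print(n,"knob",len(q),np.percentile(q,[5,50,95],axis=0).round(4).tolist(),np.percentile(q[:,2],80).round(4))
    m=ok&(np.hypot(P[...,0]-.546,P[...,1]-.009)<.035)&(P[...,2]>.098)&(P[...,2]<.155)&(H>12)&(H<35)&(S>90);q=P[m]
    g=q[q[:,2]>.128]
    print("eye",len(q),"z",np.percentile(q[:,2],[2,10,25,50,75,90,98]).round(4),"topbar",g.mean(0).round(4),len(g))
    l=cv2.fitLine(g[:,:2].astype(np.float32),cv2.DIST_HUBER,0,.002,.01).ravel();print(l.round(3),np.arctan2(l[1],l[0]).round(3))
    print("hist",np.histogram(q[:,2],bins=np.arange(.098,.156,.003)))
    m=ok&(np.hypot(P[...,0]-.66,P[...,1]-.038)<.03)&(P[...,2]>.12)&(P[...,2]<.2);print("arm top z",np.percentile(P[m][:,2],[50,80,95]).round(4),m.sum())
```

```text
Traceback (most recent call last):
IndexError: index -1 is out of bounds for axis 0 with size 0
```

Run:
```python
from h import *
for n in("top0","side0","top3","side3"):
    z=np.load(n+".npz");im,d,K,R,t=[z[k] for k in("im","d","K","R","t")];P=cloud(d,K,R,t)
    H,S,V=cv2.split(cv2.cvtColor(im,cv2.COLOR_BGR2HSV));ok=d>0
    c=(.552,.067,.14) if "3" in n else (.593,.149,.3)
    def pr(nm,m):
        q=P[m]
        if len(q)>3: print(n,nm,len(q),"mean",q.mean(0).round(4),"z",np.percentile(q[:,2],[5,20,50,80,95]).round(4));return q
    pr("knob",ok&(np.hypot(P[...,0]-c[0],P[...,1]-c[1])<.03)&(P[...,2]>c[2])&((H<8)|(H>172))&(S>120))
    e=ok&(np.hypot(P[...,0]-.546,P[...,1]-.009)<.03)&(H>12)&(H<35)&(S>90)
    q=pr("eye up",e&(P[...,2]>.125)&(P[...,2]<.15));pr("eye lo",e&(P[...,2]>.1)&(P[...,2]<.115))
    if q is not None:
        l=cv2.fitLine(q[:,:2].astype(np.float32),cv2.DIST_HUBER,0,.002,.01).ravel();print("ang",np.arctan2(l[1],l[0]).round(3))
    if "3" in n: pr("arm",ok&(np.hypot(P[...,0]-.64,P[...,1]-.042)<.02)&(P[...,2]>.12)&(P[...,2]<.2))
    else: pr("arm",ok&(np.hypot(P[...,0]-.67,P[...,1]-.086)<.02)&(P[...,2]>.27)&(P[...,2]<.34))
```

```text
top0 knob 68 mean [0.5902 0.1487 0.3645] z [0.3399 0.3554 0.3693 0.372  0.3744]
top0 eye up 31 mean [0.5464 0.0089 0.1336] z [0.1281 0.1303 0.1337 0.1362 0.141 ]
top0 eye lo 8 mean [0.5452 0.0108 0.1084] z [0.1032 0.1053 0.1085 0.1117 0.1134]
ang 0.445
top0 arm 88 mean [0.6691 0.0854 0.3179] z [0.3115 0.3152 0.318  0.3211 0.3234]
side0 knob 168 mean [0.5898 0.1568 0.3543] z [0.3271 0.3379 0.356  0.3713 0.3735]
side0 eye up 57 mean [0.5426 0.0108 0.1345] z [0.129  0.132  0.135  0.1373 0.1384]
side0 eye lo 52 mean [0.5424 0.0098 0.1074] z [0.1027 0.104  0.1073 0.1108 0.113 ]
ang 0.444
side0 arm 86 mean [0.6703 0.0867 0.3175] z [0.3101 0.3149 0.3188 0.32   0.3211]
side3 knob 65 mean [0.5428 0.073  0.2061] z [0.1793 0.1846 0.2051 0.2249 0.2392]
side3 eye up 36 mean [0.534  0.0064 0.1345] z [0.1281 0.1313 0.1353 0.1374 0.1382]
side3 eye lo 31 mean [0.5338 0.0059 0.107 ] z [0.1016 0.1038 0.1077 0.1098 0.1113]
ang 0.476
side3 arm 81 mean [0.6406 0.0442 0.1708] z [0.1621 0.1669 0.1722 0.1736 0.1758]
```

move_arm --increments '[{"grip":1,"linear":[0,0.035,0],"twist":0},{"grip":1,"linear":[0.002,0.003,-0.05],"twist":-0.022},{"grip":1,"linear":[0.001,0.003,-0.04],"twist":-0.018},{"grip":1,"linear":[0,0,0],"twist":0},{"grip":1,"linear":[0,0,0],"twist":0}]'

```text
clock: 8.3
eef_pos: [0.5496, 0.0482, 0.1934]
tool_rot: [-0.7, 0.055, -0.075, 0.708]
ft_force: [-1.6, 0.5, 8.8]
grip_width: 0.0207
```

```bash
python3 -c "
from h import *
arc(180,.188)"
```

```text
r 0.2161 ang now 169.5 -> 180
tcp [0.5496 0.0482 0.1934] jaw deg 79.48 ydown [ 0.03   0.009 -1.   ] j [0.08 0.34 0.04 1.24 0.01 0.27] F [-1.62  0.45  8.8 ] w 0.0207 t 8.3
linear total units [ 0.007  0.024 -0.199] mm [  1.3   4.9 -39.8]
world turn deg 10.5 twist units total -0.092
```

move_arm --increments '[{"grip":1,"linear":[0,0.025,0],"twist":0},{"grip":1,"linear":[0,0.018,0],"twist":0},{"grip":1,"linear":[0,0.0075,-0.01],"twist":-0.005},{"grip":1,"linear":[0,0.0075,-0.01],"twist":-0.005},{"grip":1,"linear":[0,0.0075,0],"twist":0}]'

```text
clock: 8.8
eef_pos: [0.549, 0.044, 0.1884]
tool_rot: [-0.701, 0.044, -0.071, 0.708]
ft_force: [-2.0, 0.0, 9.0]
grip_width: 0.0204
```

```bash
python3 -c "
from h import *
arc(180,.188)"
```

```text
r 0.2159 ang now 170.61 -> 180
tcp [0.549  0.044  0.1884] jaw deg 80.69 ydown [ 0.038  0.008 -0.999] j [0.08 0.33 0.02 1.22 0.   0.24] F [-2.04  0.02  9.  ] w 0.0204 t 8.8
linear total units [ 0.002 -0.    -0.178] mm [  0.5  -0.1 -35.6]
world turn deg 9.3 twist units total -0.081
```

move_arm --increments '[{"grip":1,"linear":[0,0.0075,-0.015],"twist":-0.007},{"grip":1,"linear":[0,0.0075,-0.015],"twist":-0.007},{"grip":1,"linear":[0,0.0075,-0.015],"twist":-0.007},{"grip":1,"linear":[0,0.0075,-0.015],"twist":-0.007},{"grip":1,"linear":[0,0.0075,-0.015],"twist":-0.007}]'

```text
clock: 9.3
eef_pos: [0.5474, 0.0291, 0.1886]
tool_rot: [-0.703, 0.015, -0.048, 0.71]
ft_force: [-2.1, 0.7, 9.9]
grip_width: 0.0203
```

```bash
python3 -c "
from h import *
arc(180,.188)
im,d,K,R,t=cam('side');cv2.imwrite('pics/s4.png',cv2.resize(im[215:275,245:325],(800,600),interpolation=cv2.INTER_CUBIC))"
```

```text
r 0.2155 ang now 174.6 -> 180
tcp [0.5474 0.0291 0.1886] jaw deg 84.91 ydown [ 0.047  0.008 -0.999] j [ 0.05  0.32 -0.    1.2   0.01  0.14] F [-2.05  0.7   9.89] w 0.0203 t 9.3
linear total units [-0.009  0.001 -0.103] mm [ -1.9   0.2 -20.6]
world turn deg 5.1 twist units total -0.044
```

View pics/s4.png

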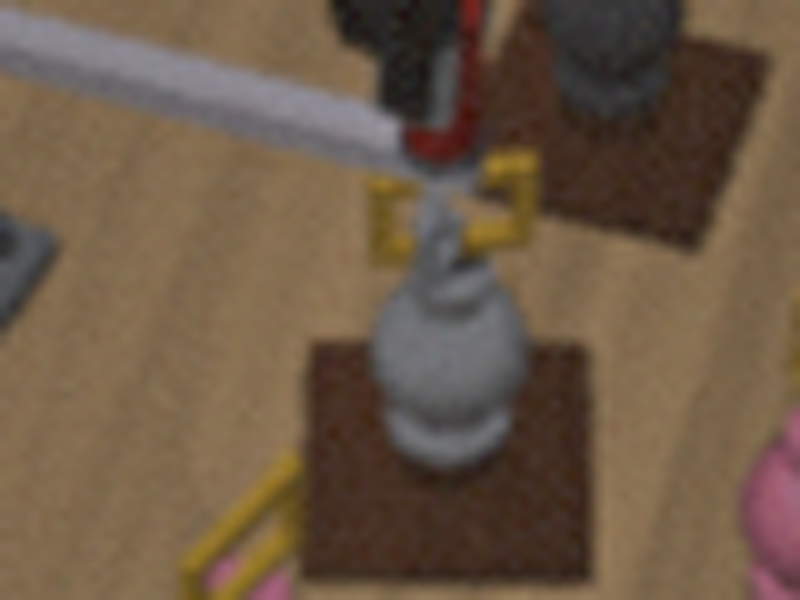

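move_arm --increments '[{"grip":1,"linear":[-0.002,0.0075,-0.012],"twist":-0.007},{"grip":1,"linear":[-0.002,0.0075,-0.012],"twist":-0.007},{"grip":1,"linear":[0,0.0075,-0.012],"twist":-0.005},{"grip":1,"linear":[0,0.0075,0],"twist":0},{"grip":1,"linear":[0,0.0075,0],"twist":0}]'

```text
clock: 9.85
eef_pos: [0.5471, 0.0216, 0.1892]
tool_rot: [-0.703, -0.003, -0.037, 0.71]
ft_force: [-2.9, 0.1, 9.7]
grip_width: 0.0203
```

```bash
python3 -c "
from h import *
arc(180,.188)"
```

```text
r 0.2153 ang now 176.59 -> 180
tcp [0.5471 0.0216 0.1892] jaw deg 87.22 ydown [ 0.057  0.008 -0.998] j [ 0.04  0.31 -0.01  1.19  0.01  0.09] F [-2.93  0.08  9.74] w 0.0203 t 9.85
linear total units [-0.014  0.005 -0.065] mm [ -2.8   0.9 -13. ]
world turn deg 2.8 twist units total -0.024
```

move_arm --increments '[{"grip":1,"linear":[-0.002,0.01,-0.012],"twist":-0.005},{"grip":1,"linear":[-0.002,0.009,-0.012],"twist":-0.005},{"grip":1,"linear":[0,0.0085,-0.01],"twist":-0.003},{"grip":1,"linear":[0,0.0075,0],"twist":0},{"grip":1,"linear":[0,0.0075,0],"twist":0}]'

```text
clock: 10.35
eef_pos: [0.547, 0.0145, 0.1889]
tool_rot: [-0.704, -0.016, -0.031, 0.709]
ft_force: [-1.7, 0.4, 8.4]
grip_width: 0.0201
```

```bash
python3 -c "
from h import *
arc(180,.188);print(bot.get_obs()['ft_torque'])"
```

```text
r 0.2151 ang now 178.47 -> 180
tcp [0.547  0.0145 0.1889] jaw deg 88.82 ydown [ 0.066  0.007 -0.998] j [ 0.02  0.3  -0.03  1.18  0.01  0.04] F [-1.67  0.41  8.41] w 0.0201 t 10.35
linear total units [-0.016  0.003 -0.029] mm [-3.2  0.6 -5.8]
world turn deg 1.2 twist units total -0.01
[-0.06996422  1.02815487  0.00199589]
```

move_arm --increments '[{"grip":1,"linear":[0,0.009,-0.01],"twist":-0.005},{"grip":1,"linear":[0,0.009,-0.01],"twist":-0.005},{"grip":1,"linear":[0,0.0075,-0.008],"twist":0},{"grip":1,"linear":[0,0.0075,0],"twist":0},{"grip":1,"linear":[0,0.0075,0],"twist":0}]'

```text
clock: 10.85
eef_pos: [0.5471, 0.01, 0.1886]
tool_rot: [-0.704, -0.027, -0.025, 0.71]
ft_force: [-2.7, 0.3, 9.6]
grip_width: 0.0202
```

```bash
python3 -c "
from h import *
arc(180,.188)
im,d,K,R,t=cam('side');cv2.imwrite('pics/s5.png',cv2.resize(im[215:275,245:325],(800,600),interpolation=cv2.INTER_CUBIC))"
```

```text
r 0.2149 ang now 179.67 -> 180
tcp [0.5471 0.01   0.1886] jaw deg 90.19 ydown [ 0.074  0.009 -0.997] j [ 0.01  0.3  -0.03  1.16  0.01  0.01] F [-2.66  0.34  9.57] w 0.0202 t 10.85
linear total units [-0.017  0.002 -0.006] mm [-3.4  0.4 -1.2]
world turn deg -0.2 twist units total 0.002
```

View pics/s5.png

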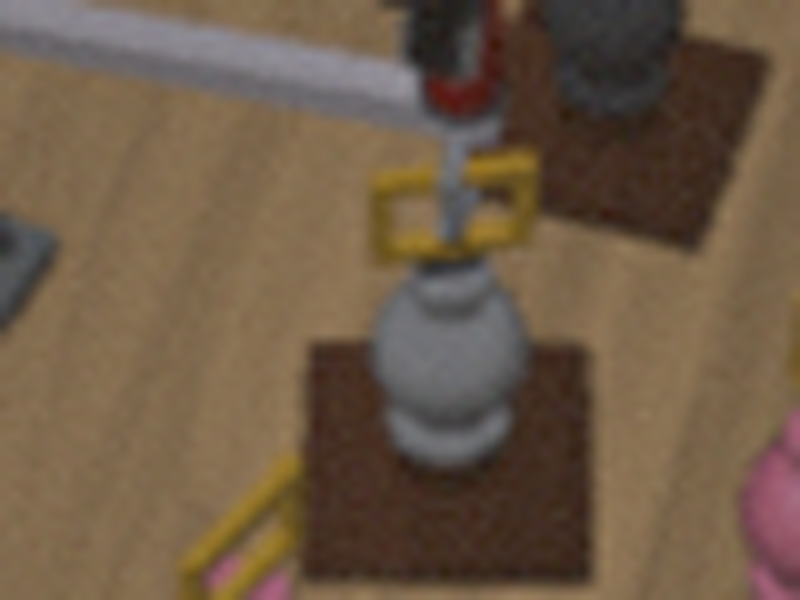

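move_arm --increments '[{"grip":1,"linear":[0,-0.003,-0.004],"twist":0},{"grip":1,"linear":[0,-0.003,0],"twist":0},{"grip":1,"linear":[0,-0.003,0],"twist":0},{"grip":1,"linear":[0,-0.003,0],"twist":0},{"grip":1,"linear":[0,-0.003,0],"twist":0}]'

```text
clock: 11.4
eef_pos: [0.5474, 0.0087, 0.199]
tool_rot: [-0.704, -0.03, -0.028, 0.709]
ft_force: [-0.4, 0.2, 3.0]
grip_width: 0.0202
```

```bash
python3 -c "
from h import *
arc(180,.188)"
```

```text
r 0.2146 ang now -179.97 -> 180
tcp [0.5474 0.0087 0.199 ] jaw deg 90.19 ydown [ 0.083  0.006 -0.997] j [ 0.01  0.28 -0.02  1.18  0.01  0.01] F [-0.37  0.2   3.04] w 0.0202 t 11.4
linear total units [-0.023  0.054  0.   ] mm [-4.5 10.7  0.1]
world turn deg -0.2 twist units total 0.002
```

move_arm --increments '[{"grip":1,"linear":[0,-0.008,0],"twist":0},{"grip":1,"linear":[0,-0.01,0],"twist":0},{"grip":1,"linear":[0,-0.012,0],"twist":0},{"grip":1,"linear":[0,-0.012,0],"twist":0},{"grip":1,"linear":[0,-0.012,0],"twist":0}]'

```text
clock: 11.9
eef_pos: [0.5474, 0.0085, 0.2111]
tool_rot: [-0.704, -0.031, -0.029, 0.709]
ft_force: [0.6, -0.6, 3.0]
grip_width: 0.0203
```

```bash
python3 -c "
from h import *
arc(180,.25)"
```

```text
r 0.2146 ang now -179.93 -> 180
tcp [0.5474 0.0085 0.2111] jaw deg 90.19 ydown [ 0.086  0.006 -0.996] j [ 0.01  0.28 -0.    1.2   0.    0.01] F [ 0.59 -0.56  2.99] w 0.0203 t 11.9
linear total units [-0.002 -0.195  0.003] mm [ -0.3 -39.1   0.5]
world turn deg -0.2 twist units total 0.002
```

move_arm --increments '[{"grip":1,"linear":[0,-0.015,0],"twist":0},{"grip":1,"linear":[0,-0.02,0],"twist":0},{"grip":1,"linear":[0,-0.02,0],"twist":0},{"grip":1,"linear":[0,-0.02,0],"twist":0},{"grip":1,"linear":[0,-0.02,0],"twist":0}]'

```text
clock: 12.4
eef_pos: [0.5475, 0.0085, 0.2317]
tool_rot: [-0.704, -0.033, -0.03, 0.709]
ft_force: [3.9, -0.7, 0.6]
grip_width: 0.0206
```

move_arm --increments '[{"grip":1,"linear":[0,-0.02,0],"twist":0},{"grip":1,"linear":[0,-0.015,0],"twist":0},{"grip":1,"linear":[0,-0.01,0],"twist":0},{"grip":1,"linear":[0,0,0],"twist":0},{"grip":1,"linear":[0,0,0],"twist":0}]'

```text
clock: 12.9
eef_pos: [0.5475, 0.0085, 0.2425]
tool_rot: [-0.704, -0.034, -0.031, 0.709]
ft_force: [3.0, 1.0, 0.5]
grip_width: 0.0202
```

```bash
python3 -c "
from h import *
plan([.5474,.0085,.25])
im,d,K,R,t=cam('side');cv2.imwrite('pics/s6.png',cv2.resize(im[180:285,230:370],(800,600),interpolation=cv2.INTER_CUBIC))
for i in range(6): print(bot.get_obs()['ft_force'].round(2));bot.camera('side')"
```

```text
tcp [0.5475 0.0085 0.2425] jaw deg 90.23 ydown [ 0.091  0.006 -0.996] j [0.01 0.26 0.05 1.27 0.01 0.01] F [3.02 1.02 0.55] w 0.0202 t 12.9
linear total units [ 0.003 -0.037  0.   ] mm [ 0.6 -7.4  0. ]
[2.77 0.98 1.54]
[4.05 0.76 2.07]
[ 4.39 -0.5   1.57]
[3.82 0.22 1.05]
[ 4.17 -0.37  1.04]
[4.08 0.17 0.76]
```

View pics/s6.png

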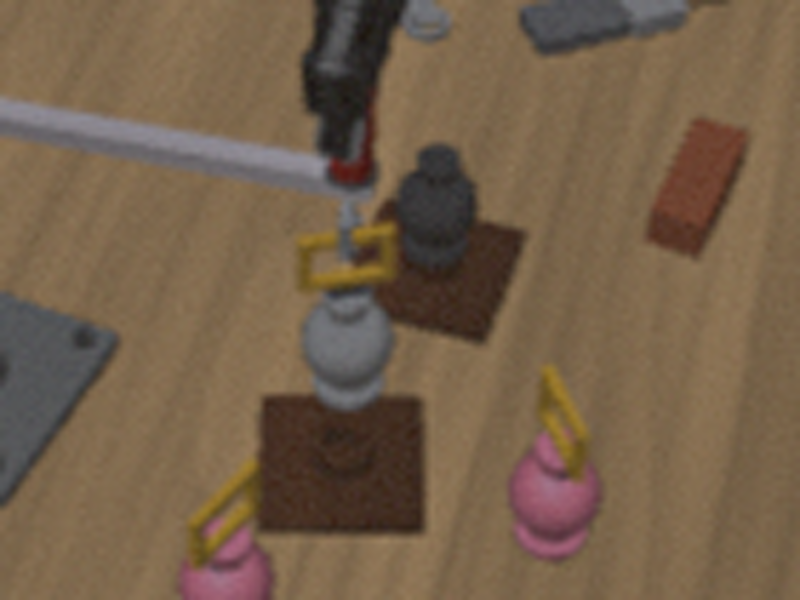

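move_arm --increments '[{"grip":1,"linear":[0.003,-0.015,0],"twist":0},{"grip":1,"linear":[0.003,-0.02,0],"twist":0},{"grip":1,"linear":[0.003,-0.02,0],"twist":0},{"grip":1,"linear":[0,-0.015,0],"twist":0},{"grip":1,"linear":[0,-0.008,0],"twist":0}]'

```text
clock: 13.75
eef_pos: [0.5474, 0.0085, 0.2587]
tool_rot: [-0.704, -0.033, -0.03, 0.709]
ft_force: [4.0, 0.4, 0.1]
grip_width: 0.0204
```

```bash
cat >> h.py <<'E'
def favg(n=8):
    f=[]
    for i in range(n): bot.camera('side');o=bot.get_obs();f.append(np.r_[o['ft_force'],o['eef_pos'][2]])
    f=np.array(f);print("Favg",f.mean(0).round(4),"sd",f.std(0).round(4))
E
python3 -c "
from h import *
plan([.5474,.0085,.25]);favg()"
```

```text
tcp [0.5474 0.0085 0.2587] jaw deg 90.25 ydown [ 0.089  0.006 -0.996] j [0.01 0.25 0.09 1.32 0.01 0.01] F [3.98 0.35 0.11] w 0.0204 t 13.75
linear total units [-0.004  0.044 -0.001] mm [-0.8  8.7 -0.1]
Favg [3.9189 0.2287 0.9475 0.2584] sd [2.973e-01 6.172e-01 4.158e-01 3.000e-04]
```

move_arm --increments '[{"grip":1,"linear":[0.01,-0.01,0],"twist":0},{"grip":1,"linear":[0.01,-0.012,0],"twist":0},{"grip":1,"linear":[0.01,-0.012,0],"twist":0},{"grip":1,"linear":[0.01,-0.012,0],"twist":0},{"grip":1,"linear":[0.01,-0.008,0],"twist":0}]'

```text
clock: 14.65
eef_pos: [0.5471, 0.0085, 0.2661]
tool_rot: [-0.705, -0.025, -0.022, 0.709]
ft_force: [-7.1, 0.5, 0.6]
grip_width: 0.0201
```

```bash
python3 -c "
from h import *
plan([.5474,.0085,.25]);favg(12)"
```

```text
tcp [0.5471 0.0085 0.2661] jaw deg 90.26 ydown [ 0.066  0.006 -0.998] j [0.01 0.27 0.13 1.37 0.01 0.01] F [-7.12  0.51  0.56] w 0.0201 t 14.65
linear total units [-0.004  0.08  -0.001] mm [-0.8 16.1 -0.1]
Favg [-6.6176  0.0727  0.6302  0.2661] sd [0.4731 0.5463 0.4079 0.    ]
```

move_arm --increments '[{"grip":1,"linear":[-0.003,-0.015,0],"twist":0},{"grip":1,"linear":[0,-0.018,0],"twist":0},{"grip":1,"linear":[0,-0.018,0],"twist":0},{"grip":1,"linear":[0,-0.015,0],"twist":0},{"grip":1,"linear":[0,-0.008,0],"twist":0}]'

```text
clock: 15.75
eef_pos: [0.5471, 0.0085, 0.2828]
tool_rot: [-0.704, -0.026, -0.023, 0.709]
ft_force: [-0.3, 1.6, -0.0]
grip_width: 0.0203
```

```bash
python3 -c "
from h import *
plan([.5474,.0085,.25]);favg(12)"
```

```text
tcp [0.5471 0.0085 0.2828] jaw deg 90.27 ydown [ 0.07   0.006 -0.998] j [0.01 0.26 0.17 1.4  0.01 0.01] F [-0.33  1.59 -0.  ] w 0.0203 t 15.75
linear total units [-0.01   0.164 -0.001] mm [-2.  32.8 -0.2]
Favg [-0.2518  0.545  -0.0671  0.2823] sd [6.322e-01 3.609e-01 4.954e-01 3.000e-04]
```

move_arm --increments '[{"grip":0.6,"linear":[0,0,0],"twist":0},{"grip":0.5,"linear":[0,0,0],"twist":0},{"grip":0.4,"linear":[0,0,0],"twist":0},{"grip":0.2,"linear":[0,0,0],"twist":0},{"grip":0,"linear":[0,0,0],"twist":0}]'

```text
clock: 16.85
eef_pos: [0.547, 0.0083, 0.2819]
tool_rot: [-0.704, -0.025, -0.023, 0.709]
ft_force: [-0.5, 0.3, 0.1]
grip_width: 0.0777
```

```bash
python3 -c "
from h import *
plan([.5474,.0085,.25])
im,d,K,R,t=cam('side');cv2.imwrite('pics/s7.png',cv2.resize(im[130:280,200:400],(800,600),interpolation=cv2.INTER_CUBIC))"
```

```text
tcp [0.547  0.0083 0.2819] jaw deg 90.21 ydown [ 0.068  0.007 -0.998] j [0.01 0.26 0.17 1.4  0.01 0.01] F [-0.49  0.28  0.06] w 0.0777 t 16.85
linear total units [-0.009  0.159 -0.   ] mm [-1.7 31.9 -0. ]
```

View pics/s7.png

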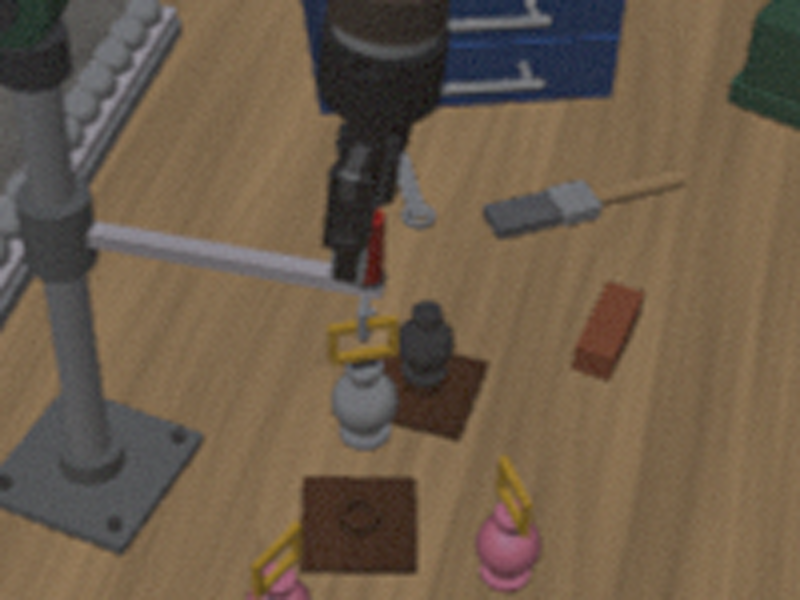

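move_arm --increments '[{"grip":0,"linear":[0,0,0],"twist":0},{"grip":0,"linear":[0,-0.1,0],"twist":0},{"grip":0,"linear":[0,-0.12,0],"twist":0},{"grip":0,"linear":[0,-0.12,0],"twist":0},{"grip":0,"linear":[0,-0.08,0],"twist":0}]'

```text
clock: 17.4
eef_pos: [0.5393, 0.0077, 0.3648]
tool_rot: [-0.704, -0.023, -0.02, 0.709]
ft_force: [1.1, -0.9, 0.1]
grip_width: 0.0852
```

move_arm --increments '[{"grip":0,"linear":[-0.1,0,0],"twist":0},{"grip":0,"linear":[-0.2,0,0],"twist":0},{"grip":0,"linear":[-0.1,0,0],"twist":0},{"grip":0,"linear":[0,0,0],"twist":0},{"grip":0,"linear":[0,0,0],"twist":0}]'

```text
clock: 17.9
eef_pos: [0.4594, 0.0075, 0.3629]
tool_rot: [-0.704, -0.025, -0.023, 0.709]
ft_force: [0.4, -0.7, -1.0]
grip_width: 0.0853
```

Run:
```python
from h import *
plan([.5474,.0085,.25])
for i in range(3):
    im,d,K,R,t=cam('side');P=cloud(d,K,R,t);H,S,V=cv2.split(cv2.cvtColor(im,cv2.COLOR_BGR2HSV))
    near=(d>0)&(np.hypot(P[...,0]-.545,P[...,1]-.012)<.05)
    r=P[near&((H<8)|(H>172))&(S>120)&(P[...,2]>.2)];y=P[near&(H>12)&(H<35)&(S>90)&(P[...,2]>.15)];print("knob z95",np.percentile(r[:,2],95).round(4),"eye mean",y.mean(0).round(4))
    for _ in range(4): bot.camera('side')
cv2.imwrite('pics/s8.png',cv2.resize(im[130:280,200:400],(800,600),interpolation=cv2.INTER_CUBIC))
```

```text
tcp [0.4594 0.0075 0.3629] jaw deg 90.2 ydown [ 0.069  0.007 -0.998] j [0.01 0.08 0.15 1.57 0.01 0.01] F [ 0.42 -0.75 -1.02] w 0.0853 t 17.9
linear total units [ 0.4    0.593 -0.   ] mm [ 80.1 118.7  -0. ]
knob z95 0.3161 eye mean [0.541  0.0098 0.2116]
knob z95 0.3162 eye mean [0.5411 0.01   0.2117]
knob z95 0.3158 eye mean [0.5412 0.0099 0.212 ]
```

View pics/s8.png

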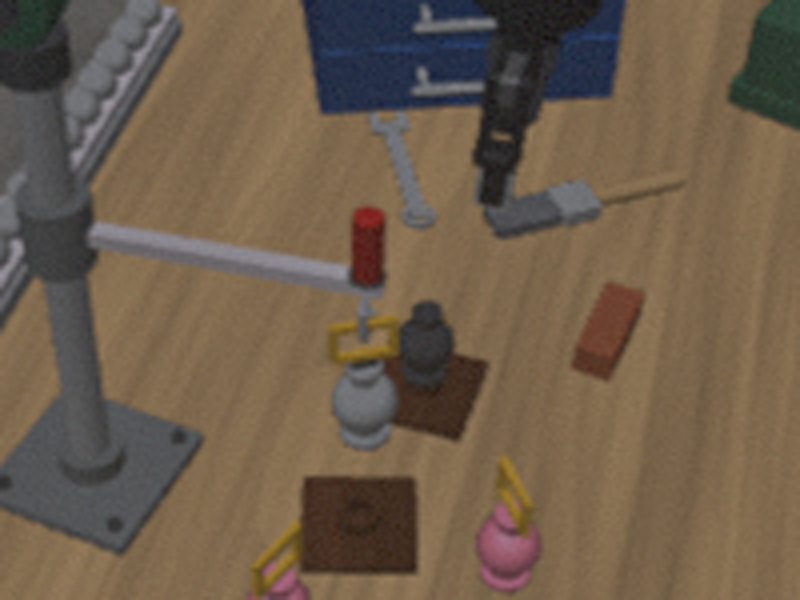

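Spindle hangs still, upright and clear of the stand; the gripper is well away. Handing in.

```bash
python3 -c "
from h import *
print(bot.job_done())"
```

```text
the job is handed in; nothing more can be done
None
```

The job is done and handed in at about 19 s of the 58 s allowed. The bright spindle hangs from the hook on the spring alone. `job_done` gives no verdict, so that rests on my own checks.

**What I did:**
- I gripped the red knob and pulled the hook about 0.10 m down. I stayed high past the pink look-alike, which stands right on the hook's arc.
- I then lowered to about 0.152 m and swung the hook into the eye. No sideways contact force showed.
- On the way up, the hook met the eye's bar at the height the cameras had predicted. I eased on up until the upward force on the gripper averaged about 0 N (-0.07 N), then opened the gripper and backed away.

**Last checks:**
- **Stillness:** over about 0.5 s, the height of knob and eye stayed constant within about 0.4 mm.
- **Height:** the spindle has risen roughly 85–90 mm. In the last picture it hangs upright and clear of its stand.
- **Robot:** the gripper is about 80 mm away and touches nothing.
- **Bystanders:** those visible in the last side view look unmoved. The grinder, paste jar and disc were outside it; I did not look at them again, but the arm never went near them.

**What disagreed:**
- The eye's turn measured about 0.44 rad, against the stated limit of 0.35 rad. It caused no trouble.
- The tool's tilt crept up to about 0.09 rad while gripping, with side forces of up to about 7 N along x. These were back near zero before I let go.

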